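Swing out and lock the gauge tray, then sort the loose bolts by length

ROBOT

A 7-joint arm with a two-finger parallel gripper is mounted at the origin on the work surface. World frame = base frame: x ahead of the robot, y to its left, z up, the work surface at z = 0. Lengths are in m, angles in rad, forces in N, time in s.
With the tool pointing down it reaches from about 0.425 to 0.925 m from the base axis. Payload 6.8 kg.
Tool frame: the origin (TCP) lies at the very end of the fingers, on their centre line; the grasp point (between the pads) lies env.hold_point_z behind it (env.hold_point_z is the distance from the TCP to the grasp point, in m); z points along the fingers, x is the direction in which the jaws open and shut, and the axes are right-handed (so a half turn about z gives the same grasp; the last joint's range is limited). The gripper opens to 85 mm and grips with 20 to 120 N. Pads are 22 mm wide; open, the fingers measure 114 mm over their backs; the gripper's body (76 mm by 85 mm) begins 54 mm behind the grasp point. The pads swing forward as they close: fully open they stand 13 mm farther back than shut.
Start: joints at [-1.326, 0.477, 0.022, 1.555, -0.011, 1.109, -0.083], TCP at [0.233, 0.633, 0.231] pointing down, gripper open.
Joint ranges: [-2.96, 2.96], [-0.34, 2.1], [-1.41, 1.46], [0.24, 2.44], [-1.37, 4.51], [0.17, 1.92], [-2.96, 2.96]. Speed limits (rad/s): [2.39, 2.39, 3.14, 3.14, 3.14, 3.14, 3.14].

INTERFACE

Orientations are given as a unit quaternion [w, x, y, z].
In Python, from plant import env, snapshot, ticket gives the robot as it stands.
- The arm moves only by the shell command python3 -m crank 'ROWS' [FORCE]. ROWS is JSON, a list of rows, each a list of 7 numbers: the shift along the world's x, y, z in cm, then the turn, a rotation vector about the world's x, y, z in degrees, then the closure, from 0 (fully open) to 1 (shut). A call has 1 to 5 rows; each row is the pose to reach, as a shift and turn from the pose commanded when the call began; what a row does not reach only later rows make up. A row lasts 1/8 s, in which the tool goes at most 62.5 mm and 10.7 degrees, less where a joint would pass 70% of its speed; a pose out of reach is approached as far as the arm can. A call with a gripper value outside its range is refused whole. The fingers move at their own pace and stop on an object; FORCE is the grip in N (left out, the last holds). Time passes only in rows, so rows that repeat a pose let the fingers close. It gives the time, the measured TCP pose, the force and the opening at its end, in the units of the state.
- env.get_obs(): the state, without advancing time (a new reading comes with each control period).
- snapshot(name): name is "scene" or "top" or "wrist"; returns a dict with "frame" (480x640x3 uint8, red, green, blue), "intrinsics" (3x3 intrinsics, pixels), "R" (3x3) and "t" (3): a world point X has camera coordinates R X + t; the wrist camera has in their place "hand_eye" (4x4, takes a point from camera to tool coordinates, whose origin is the TCP and whose axes are the tool frame's). Camera axes: x right, y down, z forward; pixel columns grow to the right and rows downward; lengths in m; the calibration is good to about 2 mm. A picture is of the moment at which its call begins: read the wrist's pose just before it. There is no depth.
- ticket.close_job(): hands the job in, once; it reports no verdict.
The state is a dict: "time": time; "joints": joint angles; "qd": joint speeds; "tau": joint torques, N m; "tool_pos": TCP position; "eef_rot": TCP orientation; "contact_force": force on the tool from outside, world axes, zero at the start; "moment": the same for the moment, N m; "grip_width": finger opening in m.
Only numpy, scipy, OpenCV 4.12 (cv2) and the standard library are available. Lean on these libraries where they do the work, as an engineer would, in place of code of your own. Each camera call takes 0.05 s, during which the arm holds its last target. There are 200 camera calls.

TASK

Swing the gauge tray out from under the roof of the grey bolt case by its upright post until it clicks home at the end of its swing, then turn the lock knob on top of the case clockwise until it clicks past its detent. After that, sort the loose bolts lying on the table: lay each one flat and lengthwise on the floor of the tray pocket whose length between the end stops matches the bolt, not on top of another. Leave the tray out and locked, and do not shift the other things on the table.

Things in the scene. Friction and masses are not known exactly. Their poses are not given: they have to be found in the camera images.
- tray (a joint): swing of the gauge tray about an upright hinge: 0 folded under the roof, growing anticlockwise from above to a hard stop at 1.57. A spring catch resists from 1.20, is passed at 1.33 and then holds the tray between 1.46 and 1.57; let go short of 1.33 it springs back to about 1.2. Takes about 4 N at the post; elsewhere it swings lightly and stays where left. Starts at 0 to 0.3
- tray_hinge (a point): on the tray's hinge axis at table height, fixed in the grey steel bolt case. z up; the case's roof spans x -180 to +75 mm, y -30 to +175 mm about it, its top 44 mm above the table. At joint 0 the tray stretches to -x of this point, at 1.57 to -y
- tray_post (a point): upright black post near the tray's outer end by which it is swung: 16 mm diameter, top 88 mm above the table; this point is on its axis, 14 mm below its top, 199 mm from the hinge axis; it goes round with the tray and is always clear of the roof
- lock_knob (a joint): turn of the lock knob, growing clockwise seen from above from 0 to a hard stop at 1.30. A spring catch resists from 0.68, is passed at 0.95, and from 1.2 to 1.30 the knob is clicked home; let go short of 0.95 it springs back to about 0.7. Takes about 0.15 N m. It starts between 0 and 0.3
- knob_grip (a point): middle of the knob's black bar grip, 77 mm above the table on top of the roof; its axis is the tray's hinge axis. The bar is 46 mm long along this point's x, 14 mm thick along y and 26 mm high (64 to 90 mm above the table), over a round skirt 42 mm across. Axes turn with the knob
- pocket_short (a point): centre of the floor (10 mm above the table) of the tray's short pocket: inside 58 mm long (x) by 66 mm wide (y), trailing row, next to the hinge. End stops 14 mm high, side rails 5 mm high, 3 mm thick. For bolts 43 mm long overall, up to two side by side along x, head at either end. x points to the hinge, z up; turns with the tray
- pocket_medium (a point): centre of the floor (10 mm above the table) of the tray's medium pocket: inside 85 mm long (x) by 66 mm wide (y), outer end of the trailing row. End stops 14 mm high, side rails 5 mm high, 3 mm thick. For bolts 68 mm long overall, up to two side by side along x, head at either end. x points to the hinge, z up; turns with the tray
- pocket_long (a point): centre of the floor (10 mm above the table) of the tray's long pocket: inside 110 mm long (x) by 66 mm wide (y), leading row, first out from the roof. End stops 14 mm high, side rails 5 mm high, 3 mm thick. For bolts 93 mm long overall, up to two side by side along x, head at either end. x points to the hinge, z up; turns with the tray
- bolt_short_1: a short dark steel hex bolt lying on the table, may be absent: shank 12 mm diameter and 35 mm long, hex head 18 mm across flats and 8 mm thick, 43 mm overall, about 49 g. Origin on its axis half-way along the overall length (8 mm above what it lies on); x runs along it from head to tip (within 5 degrees)
- bolt_short_2: a short dark steel hex bolt lying on the table, may be absent: shank 12 mm diameter and 35 mm long, hex head 18 mm across flats and 8 mm thick, 43 mm overall, about 49 g. Origin on its axis half-way along the overall length (8 mm above what it lies on); x runs along it from head to tip (within 5 degrees)
- bolt_medium_1: a medium dark steel hex bolt lying on the table, may be absent: shank 12 mm diameter and 60 mm long, hex head 18 mm across flats and 8 mm thick, 68 mm overall, about 71 g. Origin on its axis half-way along the overall length (8 mm above what it lies on); x runs along it from head to tip (within 5 degrees)
- bolt_medium_2: a medium dark steel hex bolt lying on the table, may be absent: shank 12 mm diameter and 60 mm long, hex head 18 mm across flats and 8 mm thick, 68 mm overall, about 71 g. Origin on its axis half-way along the overall length (8 mm above what it lies on); x runs along it from head to tip (within 5 degrees)
- bolt_long_1: a long dark steel hex bolt lying on the table, may be absent: shank 12 mm diameter and 85 mm long, hex head 18 mm across flats and 8 mm thick, 93 mm overall, about 94 g. Origin on its axis half-way along the overall length (8 mm above what it lies on); x runs along it from head to tip (within 5 degrees)
- bolt_long_2: a long dark steel hex bolt lying on the table, may be absent: shank 12 mm diameter and 85 mm long, hex head 18 mm across flats and 8 mm thick, 93 mm overall, about 94 g. Origin on its axis half-way along the overall length (8 mm above what it lies on); x runs along it from head to tip (within 5 degrees)
- collar: loose steel shaft collar, 36 mm across, 14 mm high, lying among the bolts; leave it. Origin at the centre of its underside
- angle_bracket: loose steel angle bracket, 36 x 30 mm, 26 mm high, among the bolts; leave it. Origin at the centre of its underside
- spray_can: red spray can, 64 mm across, 190 mm high, at the right; leave it. Origin at the centre of its underside
- spanner: steel spanner about 180 mm long lying at the right near the robot; leave it
- washer_jar: glass jar 70 mm across, 90 mm high, at the right; leave it. Origin at the centre of its underside

How it is judged:
By the outcome, as a careful person would: the job done as asked, in the order asked, and still so for the second after the job is handed in, with the robot touching nothing.
Of bolt_short_1, bolt_short_2, bolt_medium_1, bolt_medium_2, bolt_long_1, bolt_long_2 only 5 to 6 are there at a start; the rules pass over those that are not, and their reading is None.
At some moment in a run one of bolt_short_1, bolt_short_2, bolt_medium_1, bolt_medium_2, bolt_long_1, bolt_long_2 may be knocked a few centimetres aside while the robot is not near it.
Once in a run the grip may slacken for a moment while it holds something.
It also fails if it takes over 208 s, if anything falls off the work surface, if the arm or the gripper's body presses on something with over 40 N, if the wrist force passes 120 N, or if a joint passes its speed limit or range.

## Working session

There is one attempt and no reset: what is moved stays moved. The work goes in short steps, Python scripts to look and compute and a shell command to move; the robot and the scene stay as the last step left them, time stands still between calls to the robot, and variables do not carry over. Pictures are saved under pics/ and viewed, about 12 in all and at most 16, crops included, and the job is handed in when it is done.

```bash
ls; mkdir -p pics; python3 - <<'E'
from plant import env,snapshot
import cv2
for n in("top","scene"):
    s=snapshot(n);cv2.imwrite(f"pics/{n}0.png",s["frame"][:,:,::-1]);print(s["intrinsics"],s["R"],s["t"])
print(env.get_obs(),env.hold_point_z)
E
```

```text
pics
[[492.08875989   0.         320.44431209]
 [  0.         492.08875989 241.50253506]
 [  0.           0.           1.        ]] [[-0.02811371 -0.99923412 -0.02721743]
 [-0.99676146  0.03007555 -0.07457923]
 [ 0.07534069  0.02503259 -0.99684359]] [-0.05500117  0.45755393  1.06996059]
[[464.24227238   0.         315.59620638]
 [  0.         464.24227238 237.05242791]
 [  0.           0.           1.        ]] [[-0.68719235  0.72640786 -0.00991417]
 [ 0.42852526  0.39429571 -0.81295571]
 [-0.58662831 -0.56290542 -0.58224112]] [ 0.38943108 -0.09536856  1.48097193]
{'time': 0.1, 'joints': array([-1.32607543,  0.47775223,  0.02232977,  1.55634496, -0.01152224,
        1.1093175 , -0.08313695]), 'qd': array([ 2.87543382e-05, -1.23818692e-03,  1.62765265e-03, -2.40203889e-03,
       -1.05475601e-03, -2.27069266e-04,  2.56449281e-03]), 'tau': array([ 4.34639660e-03, -5.97760141e+01,  1.61393087e+00, -2.81952256e+01,
        1.29107048e-02,  4.97557325e-03,  4.92064885e-06]), 'tool_pos': array([0.23305444, 0.63291569, 0.23040258]), 'eef_rot': array([ 5.24338913e-04,  8.20231590e-01,  5.72030962e-01, -6.65475607e-04]), 'contact_force': array([-0.28157731,  0.08547957,  0.59423804]), 'moment': array([ 0.04058688,  0.00119491, -0.03072144]), 'grip_width': 0.08530055583737091} 0.0187
```

View pics/top0.png

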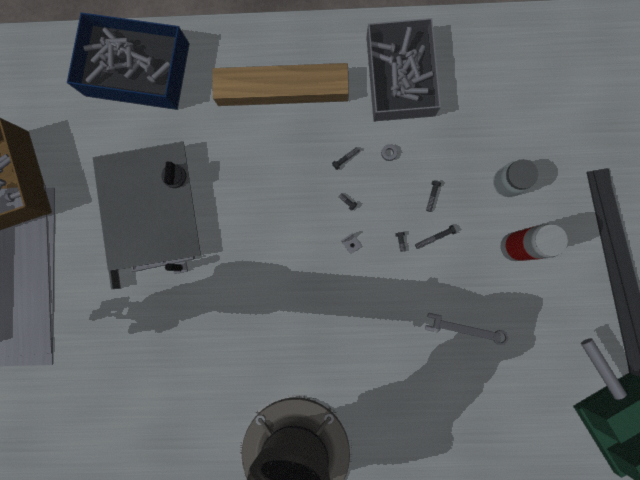

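View pics/scene0.png

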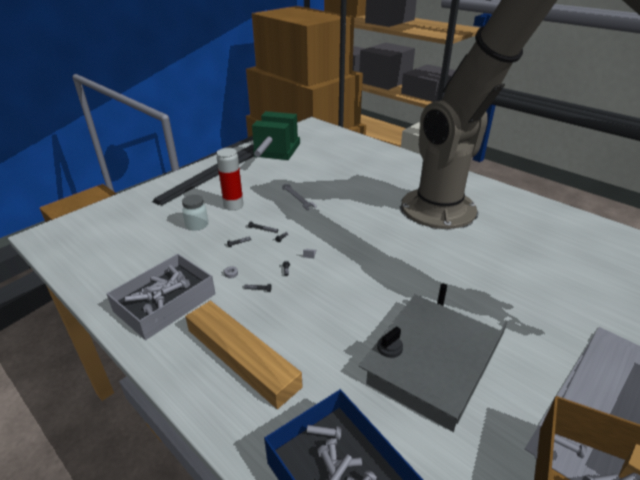

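Top view: the case is at left with its knob at (174,172) and its post at (176,267). I can see 5 bolts: (347,158), (349,201), (434,195), (403,240) and (438,236). The collar is at (391,152) and the bracket at (352,242).

```bash
cat > h.py <<'E'
import numpy as np,cv2
from plant import env,snapshot
from scipy.spatial.transform import Rotation as Ro
def pix2w(s,u,v,z):
    d=s["R"].T@np.linalg.inv(s["intrinsics"])@[u,v,1]; c=-s["R"].T@s["t"]
    return c+d*(z-c[2])/d[2]
def w2pix(s,X):
    p=s["intrinsics"]@(s["R"]@np.asarray(X,float)+s["t"]); return p[:2]/p[2]
def wrist():
    o=env.get_obs(); s=snapshot("wrist")
    q=o["eef_rot"]; T=np.eye(4); T[:3,:3]=Ro.from_quat([q[1],q[2],q[3],q[0]]).as_matrix(); T[:3,3]=o["tool_pos"]
    C=T@np.array(s["hand_eye"]); s=dict(s); s["R"]=C[:3,:3].T; s["t"]=-C[:3,:3].T@C[:3,3]; return s
def save(n,f,box=None,k=1):
    if box: f=f[box[1]:box[3],box[0]:box[2]]
    cv2.imwrite("pics/"+n,cv2.resize(f,None,fx=k,fy=k,interpolation=cv2.INTER_CUBIC)[:,:,::-1])
def pose():
    o=env.get_obs(); q=o["eef_rot"]; R=Ro.from_quat([q[1],q[2],q[3],q[0]]).as_matrix()
    print("t",round(o["time"],2),"tcp mm",np.round(o["tool_pos"]*1000,1),"xaxis yaw",round(np.degrees(np.arctan2(R[1,0],R[0,0])),1),"tilt",np.round(R[:,2],3),"F",np.round(o["contact_force"],1),"w",round(o["grip_width"]*1000,1),"q7",np.round(o["joints"],2))
E
python3 - <<'E'
from h import *
s=snapshot("top");f=s["frame"]
a=cv2.resize(f[135:295,85:225],None,fx=3.5,fy=3.5,interpolation=cv2.INTER_CUBIC)
b=cv2.resize(f[135:265,320:470],None,fx=2.9,fy=2.9,interpolation=cv2.INTER_CUBIC)
c=np.zeros((max(a.shape[0],b.shape[0]),a.shape[1]+b.shape[1]-0,3),np.uint8);c[:a.shape[0],:a.shape[1]]=a;c[:b.shape[0],a.shape[1]:]=b
save("crop1.png",c);print(a.shape,b.shape)
# dark-blob axes for bolts
g=cv2.cvtColor(f,cv2.COLOR_RGB2GRAY);roi=g[135:265,320:470]
bg=cv2.medianBlur(g,51)[135:265,320:470]
m=((bg.astype(int)-roi)>28).astype(np.uint8)
n,l,st,ce=cv2.connectedComponentsWithStats(m)
for i in range(1,n):
    if st[i,4]<25: continue
    p=np.argwhere(l==i)[:,::-1]+[320,135]
    W=np.array([pix2w(s,u,v,.008)[:2] for u,v in p])
    (cx,cy),(w,h),an=cv2.minAreaRect((W*1000).astype(np.float32));ev,V=np.linalg.eigh(np.cov(W.T));d=V[:,1]
    print(np.round(p.mean(0)),"W",np.round([cx,cy]),"size",np.round([w,h]),"yaw",np.round(np.degrees(np.arctan2(d[1],d[0]))))
for k in [(174,172)]: print(pix2w(s,*k,.09))
print(pix2w(s,173,267,.088))
for u,v in[(94,158),(183,143),(200,255),(107,271)]: print(np.round(pix2w(s,u,v,.044),3))
E
```

```text
(560, 490, 3) (377, 435, 3)
[394. 154.] W [ 648. -235.] size [26. 43.] yaw 129.0
[346. 158.] W [ 643. -134.] size [23. 76.] yaw 125.0
[388. 151.] W [ 654. -228.] size [18. 16.] yaw 126.0
[434. 195.] W [ 552. -321.] size [25. 74.] yaw 161.0
[349. 201.] W [ 543. -133.] size [53. 25.] yaw 53.0
[438. 236.] W [ 458. -327.] size [ 21. 106.] yaw 113.0
[351. 237.] W [ 465. -137.] size [ 8. 49.] yaw 117.0
[402. 241.] W [ 452. -247.] size [27. 44.] yaw -173.0
[0.60551819 0.23273258 0.09      ]
[0.40663542 0.23661472 0.088     ]
[0.653 0.425 0.044]
[0.68  0.227 0.044]
[0.432 0.192 0.044]
[0.404 0.395 0.044]
```

View pics/crop1.png

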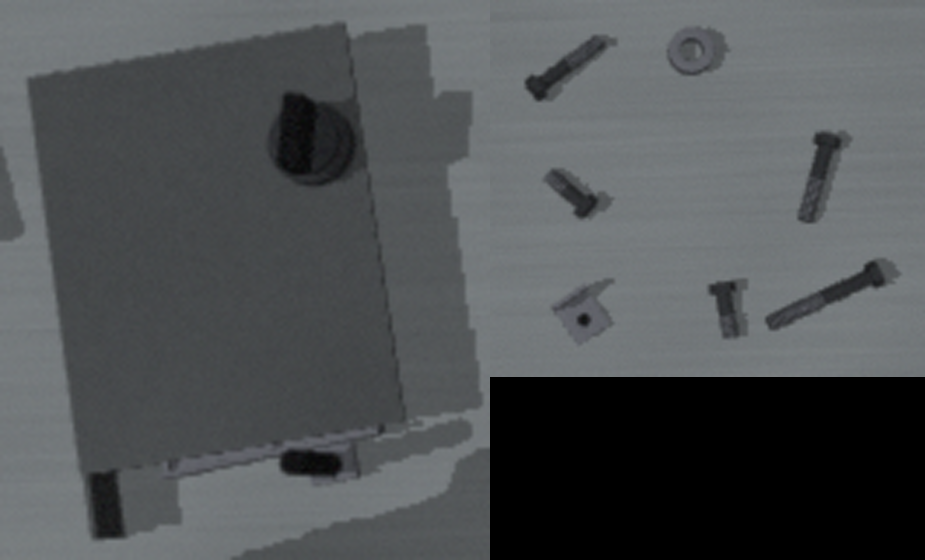

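Crop: the knob skirt is centred near top pixel (175,175). The bar runs nearly along world x, and the post top is at about (169.5,267). There are 2 short, 2 medium and 1 long bolt.

```bash
python3 -m crank '[[4,-8,-1,0,0,0,0],[8,-16,-2,0,0,0,0],[12,-24,-3,0,0,0,0],[14,-31,-3,0,0,0,0],[14,-34,-3,0,0,0,0]]'
python3 -m crank '[[0,-4,0,0,0,5,0],[0,-5,0,0,0,10,0],[0,-5,0,0,0,20,0],[0,-5,0,0,0,20,0]]'
python3 - <<'E'
from h import *
pose()
s=wrist();save("w1.png",s["frame"])
t=snapshot("top");c=snapshot("scene")
H=pix2w(t,175,175,.060);P=pix2w(t,169.6,267,.088);print(H,P,np.linalg.norm((H-P)[:2]))
print(pix2w(c,444,287,.088), w2pix(s,P),w2pix(s,[.605,.24,.09]))
E
```

```text
time: 0.78
tool_pos: [0.3578, 0.3467, 0.2037]
eef_rot: [0.0, 0.82, 0.572, 0.0]
contact_force: [0.8, 1.0, 0.7]
grip_width: 0.0856
time: 1.27
tool_pos: [0.357, 0.2986, 0.2039]
eef_rot: [-0.0, 0.709, 0.705, -0.0]
contact_force: [0.4, -0.1, 0.8]
grip_width: 0.0856
t 1.27 tcp mm [357.  298.6 203.9] xaxis yaw 89.7 tilt [-0.  0. -1.] F [ 0.4 -0.1  0.8] w 85.6 q7 [-0.9   0.16  0.07  2.07 -0.01  0.91  0.75]
[0.60576567 0.24035228 0.06      ] [0.40683956 0.2437128  0.088     ] 0.19895449646404414
[0.41606958 0.25541239 0.088     ] [258.20538968 291.26258585] [266.13846524 476.18534209]
```

View pics/w1.png

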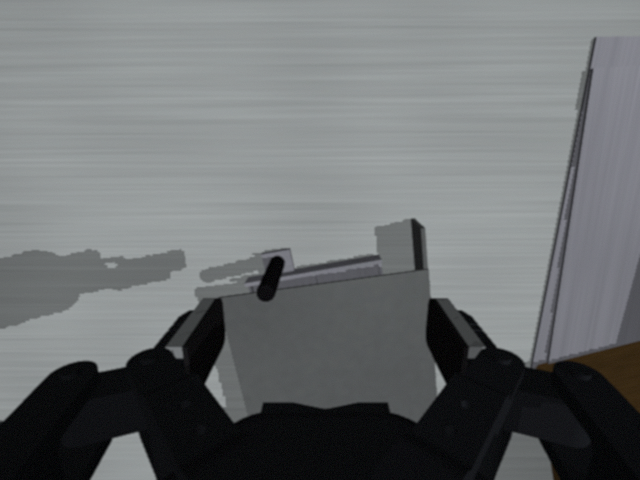

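The post top is at (266,293) in the wrist view, close to its predicted (258,291). Post and hinge are 199.0 mm apart, matching the given 199. Going in to grip the post.

```bash
python3 -c "
from h import *
s=wrist();print(pix2w(s,266,293,.088))"
python3 -m crank '[[2.5,-2.8,0,0,0,0,0],[5,-5.6,0,0,0,0,0],[5,-5.6,-4,0,0,0,0],[5,-5.6,-8,0,0,0,0],[5,-5.6,-8,0,0,0,0]]'
python3 -c "
from h import *
pose()"
```

```text
[0.40827621 0.25037346 0.088     ]
time: 2.1
tool_pos: [0.4052, 0.2416, 0.1218]
eef_rot: [-0.0, 0.709, 0.705, -0.003]
contact_force: [0.0, 0.5, 1.0]
grip_width: 0.0853
t 2.1 tcp mm [405.2 241.6 121.8] xaxis yaw 89.7 tilt [-0.005 -0.004 -1.   ] F [0.  0.5 1. ] w 85.3 q7 [-0.77  0.3   0.12  2.13 -0.05  0.72  0.95]
```

```bash
python3 -m crank '[[0.2,0.5,-3,0,0,0,0],[0.2,0.5,-6.2,0,0,0,0],[0.2,0.5,-6.2,0,0,0,0],[0.2,0.5,-6.2,0,0,0,0.5],[0.2,0.5,-6.2,0,0,0,0.9]]' 40
python3 -m crank '[[0,0,0,0,0,0,0.9],[0,0,0,0,0,0,0.9],[0,0,0,0,0,0,0.9],[0,0,0,0,0,0,0.9]]' 40
python3 - <<'E'
from h import *
pose();H=np.array([.6058,.2404])
o=env.get_obs()["tool_pos"][:2];d=o-H;print(np.linalg.norm(d));a0=np.arctan2(d[1],d[0])
for k in range(0,96,6):
    a=a0+np.radians(k);p=H+.199*np.array([np.cos(a),np.sin(a)]);print(k,np.round((p-o)*100,1))
E
```

```text
time: 2.72
tool_pos: [0.41, 0.2485, 0.0635]
eef_rot: [0.0, 0.709, 0.706, 0.001]
contact_force: [-0.2, -1.1, -0.4]
grip_width: 0.0515
time: 3.22
tool_pos: [0.4093, 0.2482, 0.0626]
eef_rot: [-0.0, 0.708, 0.706, 0.0]
contact_force: [-1.0, -0.3, 6.7]
grip_width: 0.0145
t 3.23 tcp mm [409.3 248.2  62.6] xaxis yaw 89.8 tilt [ 0.001  0.001 -1.   ] F [-1.  -0.3  6.7] w 14.5 q7 [-0.76  0.41  0.1   2.16 -0.08  0.58  0.97]
0.19665032696525114
0 [-0.2  0. ]
6 [-0.2 -2.1]
12 [ 0.  -4.1]
18 [ 0.5 -6.2]
24 [ 1.2 -8.1]
30 [  2. -10.]
36 [  3.1 -11.8]
42 [  4.3 -13.5]
48 [  5.8 -15. ]
54 [  7.3 -16.4]
60 [  9.  -17.6]
66 [ 10.8 -18.6]
72 [ 12.8 -19.4]
78 [ 14.7 -20.1]
84 [ 16.8 -20.5]
90 [ 18.9 -20.7]
```

```bash
python3 -m crank '[[-0.1,-2.1,0,0,0,4,0.9],[0.1,-4.1,0,0,0,8,0.9],[0.6,-6.2,0,0,0,12,0.9],[1.3,-8.1,0,0,0,16,0.9],[2.1,-10,0,0,0,20,0.9]]' 40
python3 -m crank '[[1.1,-1.8,0,0,0,4,0.9],[2.3,-3.5,0,0,0,8,0.9],[3.8,-5,0,0,0,12,0.9],[5.3,-6.4,0,0,0,16,0.9],[7,-7.6,0,0,0,20,0.9]]' 40
python3 - <<'E'
from h import *
pose();H=np.array([.6058,.2404])
o=env.get_obs()["tool_pos"][:2];d=o-H;print(np.linalg.norm(d));a0=np.arctan2(d[1],d[0]);print(np.degrees(a0))
for k in range(0,44,4):
    a=a0+np.radians(k);p=H+.199*np.array([np.cos(a),np.sin(a)]);print(k,np.round((p-o)*100,1))
E
```

```text
time: 3.85
tool_pos: [0.4341, 0.1497, 0.0628]
eef_rot: [0.002, 0.574, 0.819, 0.004]
contact_force: [12.7, 8.3, -15.2]
grip_width: 0.0145
time: 4.47
tool_pos: [0.5041, 0.0763, 0.0628]
eef_rot: [0.002, 0.422, 0.907, 0.004]
contact_force: [8.4, 16.3, -8.9]
grip_width: 0.0143
t 4.47 tcp mm [504.1  76.3  62.8] xaxis yaw 130.1 tilt [ 0.008  0.006 -1.   ] F [ 8.4 16.3 -8.9] w 14.3 q7 [-0.23  0.44 -0.05  2.08  0.03  0.61  1.97]
0.1930138565235118
-121.78776995007327
0 [-0.3 -0.5]
4 [ 0.9 -1.2]
8 [ 2.1 -1.8]
12 [ 3.4 -2.3]
16 [ 4.8 -2.7]
20 [ 6.1 -3.1]
24 [ 7.5 -3.3]
28 [ 8.9 -3.5]
32 [10.2 -3.5]
36 [11.6 -3.4]
40 [13.  -3.3]
```

```bash
python3 -m crank '[[1.2,-0.8,0,0,0,3,0.9],[2.4,-1.3,0,0,0,6,0.9],[3.7,-1.8,0,0,0,9,0.9],[5.1,-2.2,0,0,0,12,0.9],[6.4,-2.6,0,0,0,15,0.9]]' 40
python3 -m crank '[[1.3,-0.2,0,0,0,2,0.9],[2.7,-0.4,0,0,0,4,0.9],[2.7,-0.4,0,0,0,4,0.9]]' 40
python3 - <<'E'
from h import *
pose();H=np.array([.6058,.2404])
o=env.get_obs()["tool_pos"][:2];d=o-H;print(np.linalg.norm(d),np.degrees(np.arctan2(d[1],d[0])))
t=snapshot("top");save("t2.png",t["frame"],(85,100,325,300),3.3)
E
```

```text
time: 5.1
tool_pos: [0.5663, 0.0515, 0.0628]
eef_rot: [0.001, 0.299, 0.954, 0.004]
contact_force: [2.7, 14.2, -1.9]
grip_width: 0.0143
time: 5.48
tool_pos: [0.5932, 0.0472, 0.0627]
eef_rot: [0.001, 0.267, 0.964, 0.003]
contact_force: [1.3, 11.4, 1.5]
grip_width: 0.0147
t 5.47 tcp mm [593.2  47.2  62.7] xaxis yaw 149.0 tilt [ 0.004  0.006 -1.   ] F [ 1.3 11.4  1.5] w 14.7 q7 [-0.08  0.55 -0.13  1.88  0.09  0.71  2.34]
0.19363056617270077 -93.72802138585388
```

View pics/t2.png

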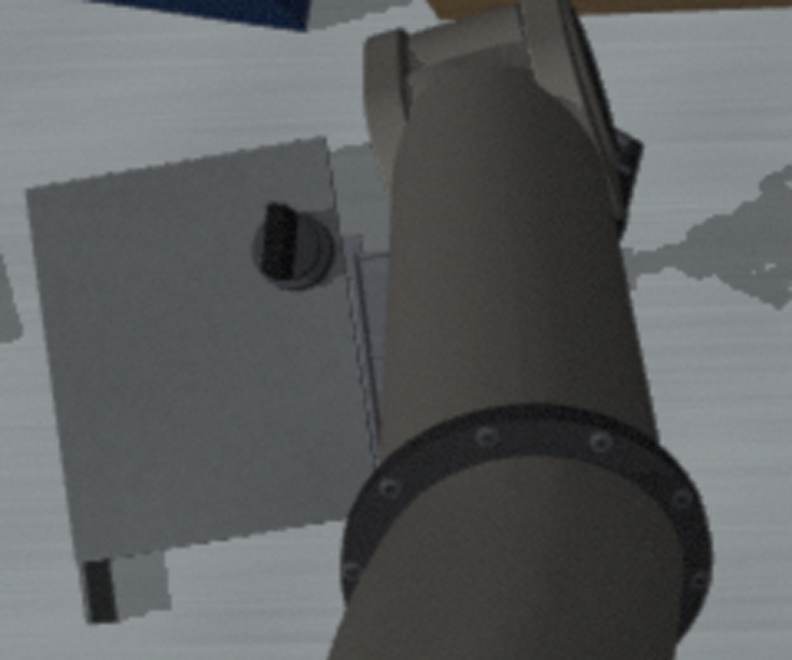

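The tray is nearly out. Its edge is about 2–3° off parallel with the roof edge, so I'll push further to the stop.

```bash
python3 -m crank '[[1.0,0.2,0,0,0,0,0.9],[1.0,0.2,0,0,0,0,0.9]]' 40;python3 -m crank '[[0.7,0.1,0,0,0,0,0.9],[0.7,0.1,0,0,0,0,0.9]]' 40;python3 -m crank '[[0.7,0.1,0,0,0,0,0.9],[0.7,0.1,0,0,0,0,0.9]]' 40
```

```text
time: 5.78
tool_pos: [0.5978, 0.0469, 0.0626]
eef_rot: [-0.003, 0.268, 0.964, 0.0]
contact_force: [-12.8, 6.6, 16.9]
grip_width: 0.0145
time: 6.02
tool_pos: [0.5978, 0.0468, 0.0624]
eef_rot: [-0.01, 0.268, 0.963, -0.003]
contact_force: [-34.4, 2.5, 37.1]
grip_width: 0.0147
time: 6.28
tool_pos: [0.5984, 0.0477, 0.0613]
eef_rot: [-0.016, 0.268, 0.963, -0.006]
contact_force: [-49.7, 3.1, 47.5]
grip_width: 0.0143
```

That is the hard stop. Now back off, release and raise.

```bash
python3 -m crank '[[-1.8,-0.2,0,0,0,0,0.9],[-1.8,-0.2,0,0,0,0,0.4],[-1.8,-0.2,0,0,0,0,0],[-1.8,-0.2,0,0,0,0,0],[-1.8,-0.2,0,0,0,0,0]]' 40
python3 -m crank '[[0,0,3,0,0,0,0],[0,0,8,0,0,0,0],[0,5,14,0,0,-10,0],[0,10,16,0,0,-20,0],[0,15,16,0,0,-30,0]]'
python3 -m crank '[[0,2,0,0,0,-10,0],[0,2,0,0,0,-20,0],[0,2,0,0,0,-30,0],[0,2,0,0,0,-30,0]]'
python3 - <<'E'
from h import *
pose();s=wrist();save("w3.png",s["frame"]);print(w2pix(s,[.6058,.2404,.09]))
t=snapshot("top");save("t3.png",t["frame"],(85,100,325,300),3.3)
E
```

```text
time: 6.9
tool_pos: [0.5975, 0.0434, 0.0619]
eef_rot: [0.0, 0.269, 0.963, -0.0]
contact_force: [0.3, -0.7, -0.2]
grip_width: 0.0846
time: 7.52
tool_pos: [0.5988, 0.1955, 0.2253]
eef_rot: [0.002, 0.512, 0.859, 0.002]
contact_force: [1.6, -0.2, 0.0]
grip_width: 0.0855
time: 8.02
tool_pos: [0.5971, 0.2139, 0.2218]
eef_rot: [0.0, 0.714, 0.7, -0.0]
contact_force: [-0.5, -0.4, 0.9]
grip_width: 0.0854
t 8.03 tcp mm [597.1 213.9 221.8] xaxis yaw 88.9 tilt [-0. -0. -1.] F [-0.5 -0.4  0.9] w 85.4 q7 [-0.48  0.42  0.05  1.67 -0.02  1.05  1.13]
[356.83391661 237.08163738]
```

View pics/w3.png

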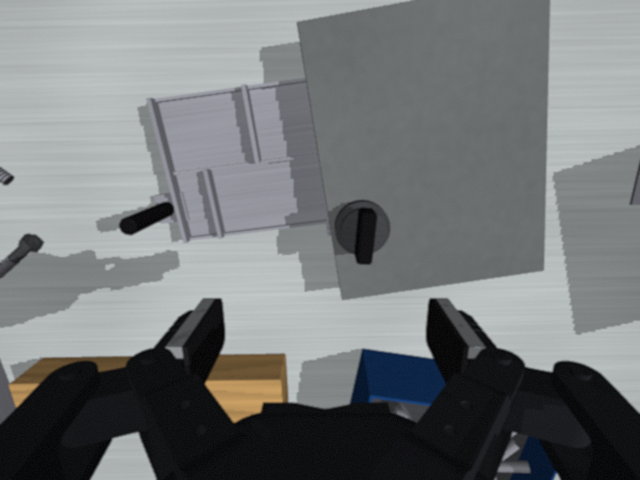

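Wrist view: the tray is out and parallel to the roof edge, with the post at (130,222). The long pocket is the lower row (+x side), and medium and short are the upper row. The knob bar is upright in the image around (366,237).

```bash
python3 - <<'E'
from h import *
s=wrist();p=pix2w(s,366,237,.09);print(p,(p-env.get_obs()["tool_pos"])*100)
for u,v in[(300,22),(342,298),(545,270)]:print(pix2w(s,u,v,.044))
print(s["intrinsics"][0,0], -s["R"].T@s["t"])
E
```

```text
[0.60582622 0.24797091 0.09      ] [  0.87311251   3.42521891 -13.18804814]
[0.43525164 0.19614981 0.044     ]
[0.68435701 0.23003716 0.044     ]
[0.65677171 0.43320663 0.044     ]
343.57603808261297 [0.52458551 0.21515251 0.36429942]
```

```bash
python3 -m crank '[[0.9,3.4,-4,0,0,0,0],[0.9,3.4,-9,0,0,0,0],[0.9,3.4,-13,0,0,0,0],[0.9,3.4,-15.3,0,0,0,0],[0.9,3.4,-15.3,0,0,0,0.5]]' 60
python3 -m crank '[[0,0,0,0,0,0,0.7],[0,0,0,0,0,0,0.95],[0,0,0,0,0,0,0.95],[0,0,0,0,0,0,0.95],[0,0,0,0,0,0,0.95]]' 60
python3 -c "
from h import *
pose()"
```

```text
time: 8.8
tool_pos: [0.6047, 0.2471, 0.0669]
eef_rot: [-0.001, 0.714, 0.7, -0.002]
contact_force: [0.5, -0.2, -0.9]
grip_width: 0.0696
time: 9.43
tool_pos: [0.6067, 0.2482, 0.0703]
eef_rot: [0.0, 0.715, 0.7, 0.001]
contact_force: [-0.9, 0.6, 6.6]
grip_width: 0.0128
t 9.43 tcp mm [606.7 248.2  70.3] xaxis yaw 88.8 tilt [ 0.002  0.001 -1.   ] F [-0.9  0.6  6.6] w 12.8 q7 [-0.5   0.62  0.03  1.73 -0.02  0.79  1.08]
```

```bash
python3 -m crank '[[0,0,0,0,0,-8,0.95],[0,0,0,0,0,-16,0.95],[0,0,0,0,0,-24,0.95],[0,0,0,0,0,-32,0.95],[0,0,0,0,0,-40,0.95]]' 60
python3 -m crank '[[0,0,0,0,0,-6,0.95],[0,0,0,0,0,-12,0.95],[0,0,0,0,0,-18,0.95],[0,0,0,0,0,-24,0.95],[0,0,0,0,0,-24,0.95]]' 60
python3 -c "
from h import *
pose();print(env.get_obs()['moment'])"
```

```text
time: 10.05
tool_pos: [0.6068, 0.2485, 0.0704]
eef_rot: [-0.0, 0.912, 0.411, 0.001]
contact_force: [-0.7, -0.2, 5.4]
grip_width: 0.0124
time: 10.68
tool_pos: [0.607, 0.2486, 0.0703]
eef_rot: [-0.0, 0.977, 0.214, 0.001]
contact_force: [-0.2, 0.4, 5.1]
grip_width: 0.0126
t 10.68 tcp mm [607.  248.6  70.3] xaxis yaw 24.8 tilt [ 0.002  0.001 -1.   ] F [-0.2  0.4  5.1] w 12.6 q7 [-0.71  0.64  0.31  1.74 -0.26  0.8   0.17]
[-0.00525184  0.08081809 -0.00994106]
```

```bash
for i in 1 2; do :; done; python3 -m crank '[[0,0,0,0,0,-3,0.95],[0,0,0,0,0,-3,0.95]]' 60; python3 -c "
from h import *
pose();print(env.get_obs()['moment'])"; python3 -m crank '[[0,0,0,0,0,-3,0.95],[0,0,0,0,0,-3,0.95]]' 60; python3 -c "
from h import *
pose();print(env.get_obs()['moment'])"
```

```text
time: 10.92
tool_pos: [0.607, 0.2487, 0.0703]
eef_rot: [-0.0, 0.982, 0.191, 0.001]
contact_force: [-0.5, 0.2, 6.6]
grip_width: 0.0127
t 10.93 tcp mm [607.  248.7  70.3] xaxis yaw 22.0 tilt [ 0.002  0.001 -1.   ] F [-0.5  0.2  6.6] w 12.7 q7 [-0.72  0.64  0.33  1.74 -0.27  0.8   0.13]
[-0.09064067  0.04593033  1.01543535]
time: 11.18
tool_pos: [0.607, 0.2487, 0.0704]
eef_rot: [0.0, 0.986, 0.166, 0.001]
contact_force: [-0.8, -0.3, 6.9]
grip_width: 0.0129
t 11.18 tcp mm [607.  248.7  70.4] xaxis yaw 19.1 tilt [ 0.003  0.    -1.   ] F [-0.8 -0.3  6.9] w 12.9 q7 [-0.73  0.64  0.34  1.74 -0.28  0.8   0.08]
[-0.24625053  0.01748029  1.96306126]
```

Moment rose to about 2 N·m at the stop, so the knob is home. Release it, then look at the tray from above.

```bash
python3 -m crank '[[0,0,0,0,0,6,0.95],[0,0,0,0,0,6,0.5],[0,0,0,0,0,6,0],[0,0,0,0,0,6,0],[0,0,0,0,0,6,0]]' 60
python3 -m crank '[[0,0,4,0,0,0,0],[0,0,9,0,0,0,0],[-1,-6,13,0,0,-5,0],[-2,-12,15,0,0,-11,0],[-3,-18,16,0,0,-15,0]]'
python3 -m crank '[[0,-1,0,0,0,0,0],[0,-1,0,0,0,0,0],[0,-1,0,0,0,0,0]]'
python3 - <<'E'
from h import *
pose();s=wrist();save("w4.png",s["frame"]);np.savez("s4.npz",R=s["R"],t=s["t"],intrinsics=s["intrinsics"])
H=np.array([.606,.248]);a=np.radians(7.75);X=np.array([np.cos(a),np.sin(a)]);Y=np.array([-X[1],X[0]])
print("px hinge",w2pix(s,[*H,.044]))
E
```

```text
time: 11.8
tool_pos: [0.6059, 0.2478, 0.0688]
eef_rot: [0.0, 0.977, 0.214, -0.0]
contact_force: [0.2, 0.3, -0.0]
grip_width: 0.0836
time: 12.42
tool_pos: [0.5779, 0.0766, 0.2284]
eef_rot: [-0.0, 0.996, 0.084, 0.001]
contact_force: [1.1, 0.0, 0.1]
grip_width: 0.0852
time: 12.8
tool_pos: [0.5777, 0.0702, 0.2263]
eef_rot: [-0.0, 0.996, 0.087, -0.0]
contact_force: [-0.2, -0.2, -0.1]
grip_width: 0.0856
t 12.8 tcp mm [577.7  70.2 226.3] xaxis yaw 10.0 tilt [-0.001  0.001 -1.   ] F [-0.2 -0.2 -0.1] w 85.6 q7 [-0.61  0.35  0.49  1.81 -0.19  1.02  0.13]
px hinge [395.00430451  13.68438467]
```

View pics/w4.png

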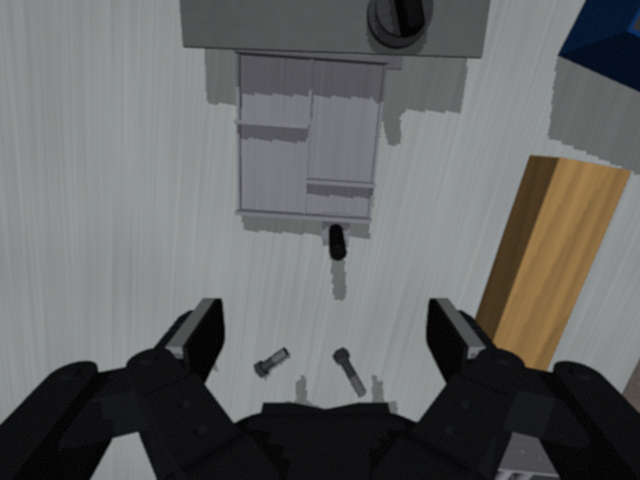

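Wrist view, with up = +y and right = +x. Short pocket is x 241–309, y 58–121. Medium is x 241–308, y 127–210. Long is x 313–378, y 62–180. The post is at (336,240).

```bash
python3 - <<'E'
from h import *
s=dict(np.load("s4.npz"))
def q(u,v,z): return pix2w(s,u,v,z)[:2]*1000
a=np.radians(7.75);X=np.array([np.cos(a),np.sin(a)]);Y=np.array([-X[1],X[0]]);H=np.array([606,248])
for n,u0,u1,v0,v1 in[("short",241,310,58,121),("medium",241,308,128,210),("long",312,378,61,180)]:
    um,vm=(u0+u1)/2,(v0+v1)/2
    A=q(um,v0,.024);B=q(um,v1,.024);C=q(u0,vm,.015);D=q(u1,vm,.015)
    c=np.array([ ((C+D)/2-H)@X, ((A+B)/2-H)@Y]); print(n,"len",np.linalg.norm(A-B).round(),"wid",np.linalg.norm(C-D).round(),"case frame",c.round(),"world",(H+c[0]*X+c[1]*Y).round(), "dir",np.degrees(np.arctan2(*(A-B)[::-1])).round(1))
print(q(336,254,.088)-H)
E
```

```text
short len 54.0 wid 66.0 case frame [-102.  -60.] world [513. 175.] dir 97.7
medium len 80.0 wid 68.0 case frame [-104. -133.] world [521. 102.] dir 97.6
long len 107.0 wid 64.0 case frame [-35. -87.] world [583. 158.] dir 101.0
[ -13.63981687 -199.79835894]
```

Pocket sizes agree with those given to within 3–5 mm. Next, a wrist view of the bolt area.

```bash
python3 -m crank '[[0,-6,1,0,0,-2,0],[-1,-12,2,0,0,-5,0],[-1,-18,2,0,0,-10,0],[-2,-24,2,0,0,-10,0],[-2,-30,2,0,0,-10,0]]'
python3 -m crank '[[0,-4,0,0,0,0,0],[0,-7,0,0,0,0,0],[0,-9,0,0,0,0,0],[0,-9,0,0,0,0,0]]'
python3 - <<'E'
from h import *
pose();s=wrist();save("w5.png",s["frame"]);np.savez("s5.npz",R=s["R"],t=s["t"],intrinsics=s["intrinsics"])
E
```

```text
time: 13.48
tool_pos: [0.558, -0.2322, 0.2466]
eef_rot: [-0.0, 1.0, -0.0, -0.0]
contact_force: [1.2, 0.6, 1.2]
grip_width: 0.0852
time: 13.98
tool_pos: [0.5578, -0.3225, 0.2465]
eef_rot: [0.0, 1.0, -0.002, -0.0]
contact_force: [0.8, 0.2, 0.1]
grip_width: 0.0857
t 13.97 tcp mm [ 557.8 -322.5  246.5] xaxis yaw -0.3 tilt [-0.001 -0.    -1.   ] F [0.8 0.2 0.1] w 85.7 q7 [-0.01  0.47  0.62  1.65 -0.29  1.12  0.68]
```

View pics/w5.png

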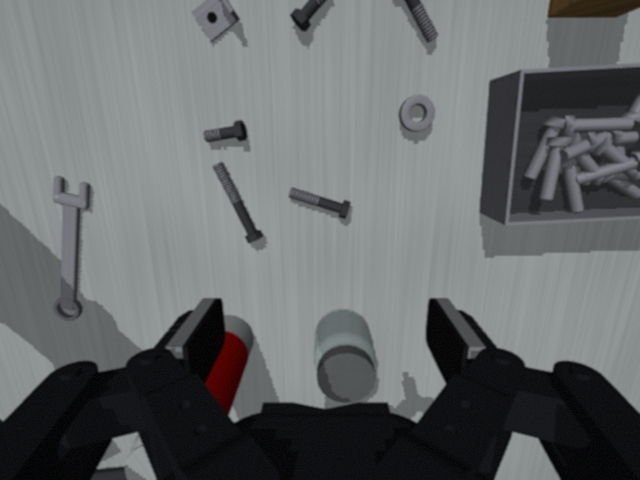

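Bolt ends here, as tip then head: short (205,136)→(245,130), long (219,165)→(258,240), medium (291,192)→(350,210). The collar is at (417,113). The other two bolts are cut off at the top edge.

```bash
cat >> h.py <<'E'
def bolt(s,tip,head,n=""):
    a,b=pix2w(s,*tip,.008)*1000,pix2w(s,*head,.008)*1000; d=a-b
    o=env.get_obs()["tool_pos"]*1000;c=(a+b)/2
    print(n,"len",np.linalg.norm(d).round(),"c",c[:2].round(1),"axis yaw head->tip",np.degrees(np.arctan2(d[1],d[0])).round(1),"shift cm",((c-o)/10)[:2].round(2))
E
python3 - <<'E'
from h import *
s=dict(np.load("s5.npz"))
bolt(s,(205,136),(245,130),"S2");bolt(s,(219,165),(258,240),"L");bolt(s,(291,192),(350,210),"M2")
pose()
E
```

```text
S2 len 43.0 c [ 453.4 -245.6] axis yaw head->tip -172.1 shift cm [-10.48   7.55]
L len 93.0 c [ 462.7 -321.4] axis yaw head->tip 113.7 shift cm [-9.54 -0.03]
M2 len 69.0 c [ 554.3 -318.7] axis yaw head->tip 162.7 shift cm [-0.39  0.24]
t 14.03 tcp mm [ 558.1 -321.1  246.5] xaxis yaw -0.2 tilt [-0.001  0.001 -1.   ] F [0.1 0.4 0.2] w 85.2 q7 [-0.01  0.47  0.62  1.65 -0.29  1.12  0.68]
```

Measured lengths are 43, 93 and 69 mm, as expected. Long bolt first, because its tip is close to where the fingers go for short 2.

```bash
python3 -m crank '[[-4,0,-4,0,0,8,0.2],[-8,0,-8,0,0,16,0.2],[-9.5,0,-12,0,0,24,0.2],[-9.5,0,-17,0,0,24,0.2],[-9.5,0,-20,0,0,24,0.2]]' 60
python3 -m crank '[[0,0,-2,0,0,0,0.2],[0,0,-2,0,0,0,0.2]]' 60
python3 - <<'E'
from h import *
pose();s=wrist();save("w6.png",s["frame"]);print(w2pix(s,[.4627,-.3214,.008]))
o=env.get_obs()["tool_pos"];print(w2pix(s,[o[0],o[1],.008]))
E
```

```text
time: 14.65
tool_pos: [0.4628, -0.3191, 0.045]
eef_rot: [-0.001, 0.978, 0.207, -0.0]
contact_force: [0.7, -0.3, -0.2]
grip_width: 0.0682
time: 14.9
tool_pos: [0.4627, -0.3206, 0.0261]
eef_rot: [-0.001, 0.978, 0.207, -0.001]
contact_force: [-0.1, 0.1, 0.2]
grip_width: 0.0683
t 14.9 tcp mm [ 462.7 -320.6   26.1] xaxis yaw 23.9 tilt [-0.002  0.001 -1.   ] F [-0.1  0.1  0.2] w 68.3 q7 [ 0.2   0.61  0.39  1.99 -0.39  0.62  1.26]
[322.59054429 287.27145432]
[323.54438292 287.7724215 ]
```

```bash
python3 -m crank '[[0,0,-1.5,0,0,0,0.4],[0,-0.1,-2.3,0,0,0,0.6],[0,-0.1,-2.3,0,0,0,0.8],[0,-0.1,-2.3,0,0,0,1],[0,-0.1,-2.3,0,0,0,1]]' 60
python3 -m crank '[[0,0,0,0,0,0,1],[0,0,0,0,0,0,1],[0,0,4,0,0,0,1],[0,0,9,0,0,0,1],[0,0,9,0,0,0,1]]' 60
python3 - <<'E'
from h import *
pose();s=wrist();save("w6.png",s["frame"])
o=env.get_obs()["tool_pos"];print("to long",(np.array([.585,.1573])-o[:2])*100)
E
```

```text
time: 15.58
tool_pos: [0.4628, -0.3231, 0.0041]
eef_rot: [0.0, 0.979, 0.206, 0.0]
contact_force: [-0.2, -0.7, 0.3]
grip_width: 0.0093
time: 16.2
tool_pos: [0.4649, -0.3247, 0.0975]
eef_rot: [0.002, 0.979, 0.206, 0.003]
contact_force: [0.5, -0.2, -1.1]
grip_width: 0.0091
t 16.2 tcp mm [ 464.9 -324.7   97.5] xaxis yaw 23.8 tilt [ 0.006 -0.003 -1.   ] F [ 0.5 -0.2 -1.1] w 9.1 q7 [ 0.14  0.5   0.47  1.96 -0.32  0.75  1.21]
to long [12.11854396 48.0824187 ]
```

View pics/w6.png

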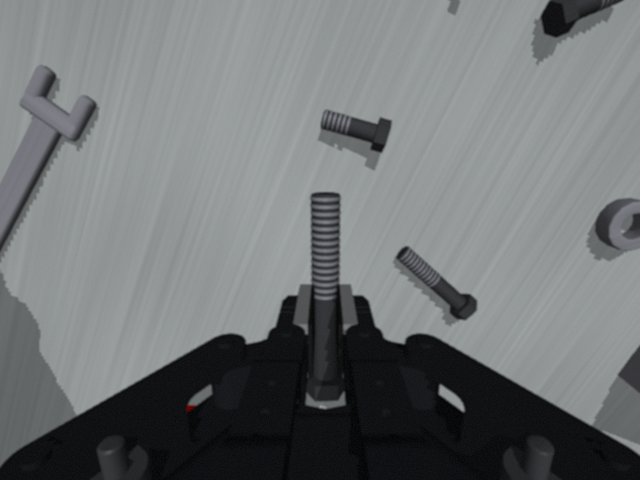

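The bolt is held square and level, at (325,200–400). On to the long pocket.

```bash
python3 -m crank '[[2,6,3,0,0,-3,1],[4,12,6,0,0,-6,1],[6,18,7,0,0,-9,1],[8,24,7,0,0,-12,1],[10,30,7,0,0,-16,1]]' 60
python3 -m crank '[[1,6,0,0,0,0,1],[2,12,0,0,0,0,1],[2.1,18,0,0,0,0,1],[2.1,18,-3,0,0,0,1],[2.1,18,-6,0,0,0,1]]' 60
python3 -m crank '[[0,0,0,0,0,0,1],[0,0,0,0,0,0,1]]' 60
python3 - <<'E'
from h import *
pose()
o=env.get_obs()["tool_pos"];print("to long",(np.array([.585,.1573])-o[:2])*100)
E
```

```text
time: 16.88
tool_pos: [0.557, -0.0372, 0.1628]
eef_rot: [-0.0, 0.998, 0.067, -0.001]
contact_force: [1.5, -0.0, -0.6]
grip_width: 0.0089
time: 17.5
tool_pos: [0.5772, 0.142, 0.1014]
eef_rot: [0.0, 0.998, 0.069, -0.001]
contact_force: [-0.3, 0.0, -0.5]
grip_width: 0.0094
time: 17.75
tool_pos: [0.5785, 0.1403, 0.1039]
eef_rot: [0.0, 0.998, 0.068, -0.0]
contact_force: [0.0, -0.4, -0.2]
grip_width: 0.0091
t 17.75 tcp mm [578.5 140.3 103.9] xaxis yaw 7.7 tilt [-0. -0. -1.] F [ 0.  -0.4 -0.2] w 9.1 q7 [-0.7   0.54  0.47  1.88 -0.33  0.8   0.09]
to long [0.65473305 1.70465616]
```

```bash
python3 -m crank '[[0.3,0.9,-2,0,0,0,1],[0.65,1.7,-5,0,0,0,1],[0.65,1.7,-7,0,0,0,1],[0.65,1.7,-7,0,0,0,1]]' 60
python3 -m crank '[[0,0,-1,0,0,0,1],[0,0,-1.9,0,0,0,1],[0,0,-1.9,0,0,0,1]]' 60
python3 -c "
from h import *
pose()"
```

```text
time: 18.25
tool_pos: [0.5835, 0.1572, 0.032]
eef_rot: [0.001, 0.998, 0.068, -0.002]
contact_force: [0.6, 0.2, -1.1]
grip_width: 0.0092
time: 18.62
tool_pos: [0.5846, 0.1575, 0.0145]
eef_rot: [0.0, 0.998, 0.068, -0.0]
contact_force: [1.0, 0.6, -0.5]
grip_width: 0.009
t 18.62 tcp mm [584.6 157.5  14.5] xaxis yaw 7.8 tilt [-0. -0. -1.] F [ 1.   0.6 -0.5] w 9.0 q7 [-0.66  0.68  0.4   1.89 -0.41  0.65  0.12]
```

```bash
python3 -m crank '[[0,0,0,0,0,0,0.85],[0,0,0,0,0,0,0.7],[0,0,0,0,0,0,0.7],[0,0,3,0,0,0,0.7],[0,0,7,0,0,0,0.6]]' 60
python3 -m crank '[[0,-3,5,0,0,0,0.2],[0,-8,10,0,0,0,0.2],[0,-12,14,0,0,0,0.2],[0,-12,14,0,0,0,0.2]]' 60
python3 - <<'E'
from h import *
pose();s=wrist();save("w7.png",s["frame"]);np.savez("s7.npz",R=s["R"],t=s["t"],intrinsics=s["intrinsics"])
E
```

```text
time: 19.25
tool_pos: [0.584, 0.1574, 0.0848]
eef_rot: [0.0, 0.998, 0.068, -0.001]
contact_force: [-0.9, 1.0, 1.0]
grip_width: 0.034
time: 19.75
tool_pos: [0.5868, 0.0326, 0.229]
eef_rot: [0.0, 0.998, 0.064, 0.004]
contact_force: [0.1, 0.2, -0.8]
grip_width: 0.0682
t 19.75 tcp mm [586.8  32.6 229. ] xaxis yaw 7.4 tilt [ 0.007  0.    -1.   ] F [ 0.1  0.2 -0.8] w 68.2 q7 [-0.61  0.37  0.57  1.81 -0.23  1.02  0.18]
```

View pics/w7.png

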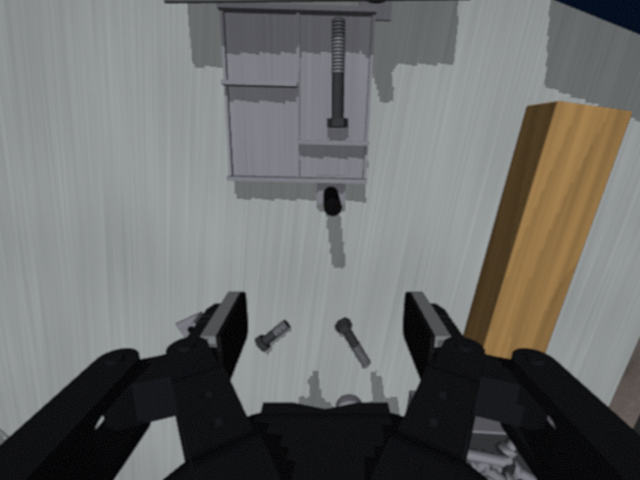

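The long bolt lies flat in the long pocket, (338,20–128). Short 1 runs head (258,345) → tip (288,323); medium 1 runs head (342,320) → tip (367,364). Measure both from this picture.

```bash
python3 - <<'E'
from h import *
s=dict(np.load("s7.npz"))
bolt(s,(288,323),(258,345),"S1");bolt(s,(367.5,364),(342,319.5),"M1");bolt(s,(338,20),(338,128),"Lplaced")
E
```

```text
S1 len 48.0 c [ 547.8 -128.6] axis yaw head->tip 46.1 shift cm [ -3.8 -16.4]
M1 len 70.0 c [ 647.6 -127.4] axis yaw head->tip -54.9 shift cm [  6.19 -16.29]
Lplaced len 95.0 c [585.6 162.2] axis yaw head->tip 98.1 shift cm [-0.02 12.67]
```

```bash
python3 -m crank '[[-1,-4,-3,0,0,-9,0.2],[-2,-8,-6,0,0,-18,0.2],[-3,-13,-9,0,0,-28,0.2],[-3.9,-16.1,-12,0,0,-38,0.2],[-3.9,-16.1,-15,0,0,-48,0.2]]' 60
python3 -m crank '[[0,0,0,0,0,0,0.2],[0,0,-2,0,0,0,0.2],[0,0,-2,0,0,0,0.2]]' 60
python3 - <<'E'
from h import *
pose();s=wrist();save("w8.png",s["frame"])
E
```

```text
time: 20.42
tool_pos: [0.544, -0.1251, 0.0728]
eef_rot: [0.001, 0.937, -0.348, -0.001]
contact_force: [0.3, 1.6, 0.1]
grip_width: 0.0685
time: 20.8
tool_pos: [0.5453, -0.1221, 0.0538]
eef_rot: [-0.0, 0.94, -0.342, -0.001]
contact_force: [-0.6, 1.0, 0.0]
grip_width: 0.0685
t 20.8 tcp mm [ 545.3 -122.1   53.8] xaxis yaw -40.0 tilt [-0.002  0.001 -1.   ] F [-0.6  1.   0. ] w 68.5 q7 [-0.37  0.61  0.64  2.   -0.56  0.71 -0.08]
```

View pics/w8.png

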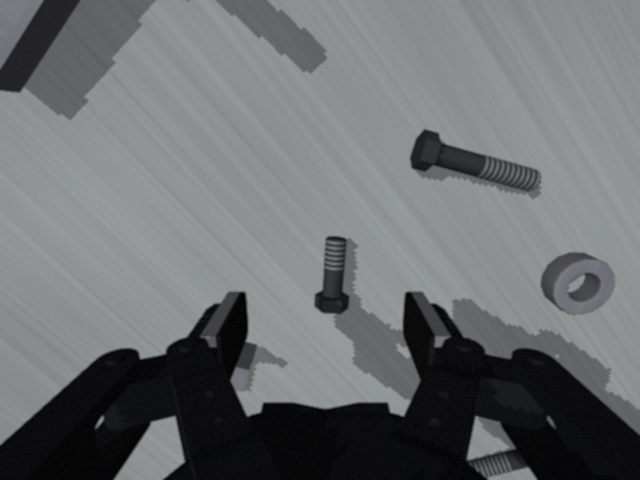

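Short 1 is at tip (336,238) → head (331,311). Medium 1 is at head (412,150) → tip (540,181). Measure both.

```bash
python3 - <<'E'
from h import *
s=wrist()
bolt(s,(336,238),(331,311),"S1");bolt(s,(540,181),(412,150),"M1")
o=env.get_obs()["tool_pos"];print(w2pix(s,[o[0],o[1],.008]))
E
```

```text
S1 len 47.0 c [ 546.7 -130.4] axis yaw head->tip 46.8 shift cm [ 0.06 -0.74]
M1 len 73.0 c [ 646.7 -130.8] axis yaw head->tip -53.0 shift cm [10.06 -0.79]
[324.61457683 267.31847163]
```

```bash
python3 -m crank '[[0.15,-0.7,-2,0,0,-3,0.3],[0.15,-0.7,-5,0,0,-3,0.5],[0.15,-0.7,-5,0,0,-3,0.7],[0.15,-0.7,-5,0,0,-3,1],[0.15,-0.7,-5,0,0,-3,1]]' 60
python3 -m crank '[[0,0,0,0,0,0,1],[0,0,0,0,0,0,1]]' 60
python3 -m crank '[[0,0,4,0,0,0,1],[0,0,9,0,0,0,1],[0,4,12,0,0,8,1],[0,8,13,0,0,16,1],[0,12,13,0,0,25,1]]' 60
python3 -m crank '[[0,5,0,0,0,8,1],[-2,10,0,0,0,16,1],[-4,15,0,0,0,26,1],[-4,15,0,0,0,26,1],[-4,15,0,0,0,26,1]]' 60
python3 - <<'E'
from h import *
pose()
o=env.get_obs()["tool_pos"];print("to shortA",(np.array([.4972,.1726])-o[:2])*100)
E
```

```text
time: 21.52
tool_pos: [0.5482, -0.1305, 0.006]
eef_rot: [-0.0, 0.93, -0.368, 0.001]
contact_force: [0.7, -0.6, -0.3]
grip_width: 0.0086
time: 21.78
tool_pos: [0.5482, -0.1305, 0.0057]
eef_rot: [-0.0, 0.93, -0.368, 0.001]
contact_force: [0.1, 0.2, 5.9]
grip_width: 0.0093
time: 22.4
tool_pos: [0.5476, -0.009, 0.1359]
eef_rot: [-0.0, 0.988, -0.156, 0.001]
contact_force: [0.4, -0.2, -1.6]
grip_width: 0.0091
time: 23.02
tool_pos: [0.5072, 0.1392, 0.1348]
eef_rot: [0.0, 0.998, 0.068, -0.0]
contact_force: [-0.3, -0.2, -0.5]
grip_width: 0.009
t 23.02 tcp mm [507.2 139.2 134.8] xaxis yaw 7.7 tilt [-0. -0. -1.] F [-0.3 -0.2 -0.5] w 9.0 q7 [-0.82  0.39  0.54  2.03 -0.28  0.79  0.02]
to shortA [-0.99865659  3.34068302]
```

```bash
python3 -m crank '[[-1,3.3,-3,0,0,0,1],[-1,3.3,-7,0,0,0,1],[-1,3.3,-10,0,0,0,1],[-1,3.3,-11.8,0,0,0,1],[-1,3.3,-11.8,0,0,0,1]]' 60
python3 -c "
from h import *
pose()"
python3 -m crank '[[0,0,0,0,0,0,0.85],[0,0,0,0,0,0,0.75],[0,0,0,0,0,0,0.7],[0,0,3,0,0,0,0.7],[0,0,7,0,0,0,0.6]]' 60
python3 -m crank '[[3,-6,6,0,0,0,0.2],[6,-12,8,0,0,8,0.2],[9,-18,8,0,0,16,0.2],[12,-24,8,0,0,24,0.2],[14,-28,8,0,0,30,0.2]]' 60
python3 -m crank '[[0.5,-2,-4,0,0,0,0.2],[1,-2.5,-8,0,0,0,0.2],[1,-2.5,-8,0,0,0,0.2]]' 60
python3 - <<'E'
from h import *
pose()
o=env.get_obs()["tool_pos"];print("to M1",(np.array([.6467,-.130])-o[:2])*100)
E
```

```text
time: 23.65
tool_pos: [0.4975, 0.1708, 0.0161]
eef_rot: [0.001, 0.998, 0.066, -0.001]
contact_force: [0.6, -0.7, -0.3]
grip_width: 0.0088
t 23.65 tcp mm [497.5 170.8  16.1] xaxis yaw 7.6 tilt [-0.001 -0.001 -1.   ] F [ 0.6 -0.7 -0.3] w 8.8 q7 [-0.77  0.59  0.4   2.08 -0.42  0.55  0.08]
time: 24.28
tool_pos: [0.4966, 0.1724, 0.0871]
eef_rot: [0.0, 0.998, 0.068, -0.001]
contact_force: [0.8, 0.2, -0.5]
grip_width: 0.0341
time: 24.9
tool_pos: [0.6282, -0.0888, 0.167]
eef_rot: [-0.0, 0.945, 0.326, 0.001]
contact_force: [0.9, 1.2, 0.6]
grip_width: 0.0683
time: 25.28
tool_pos: [0.6349, -0.1124, 0.0835]
eef_rot: [-0.001, 0.946, 0.323, -0.003]
contact_force: [0.4, 0.8, 0.5]
grip_width: 0.0679
t 25.27 tcp mm [ 634.9 -112.4   83.5] xaxis yaw 37.7 tilt [-0.006  0.    -1.   ] F [0.4 0.8 0.5] w 67.9 q7 [-0.21  0.63  0.4   1.76 -0.32  0.82  1.  ]
to M1 [ 1.18130212 -1.76108588]
```

```bash
python3 -m crank '[[1.1,-1.7,-2,0,0,0,0.2],[1.1,-1.7,-5,0,0,0,0.4],[1.1,-1.7,-8,0,0,0,0.6],[1.1,-1.7,-8,0,0,0,0.8],[1.1,-1.7,-8,0,0,0,1]]' 60
python3 -m crank '[[0,0,0,0,0,0,1],[0,0,0,0,0,0,1],[0,0,0,0,0,0,1]]' 60
python3 -m crank '[[0,0,4,0,0,0,1],[0,0,9,0,0,0,1],[-3,4,12,0,0,-8,1],[-6,9,13,0,0,-16,1],[-9,14,13,0,0,-24,1]]' 60
python3 -m crank '[[-2,4,0,0,0,-6,1],[-4,8,0,0,0,-6,1],[-4,8,0,0,0,-6,1]]' 60
python3 - <<'E'
from h import *
pose()
o=env.get_obs()["tool_pos"];print("to medA",(np.array([.5072,.0993])-o[:2])*100)
E
```

```text
time: 25.9
tool_pos: [0.6496, -0.1291, 0.0084]
eef_rot: [0.001, 0.946, 0.324, 0.001]
contact_force: [1.2, -0.5, -1.4]
grip_width: 0.0085
time: 26.28
tool_pos: [0.6491, -0.1294, 0.0073]
eef_rot: [0.0, 0.946, 0.324, 0.001]
contact_force: [-1.3, 0.4, 4.8]
grip_width: 0.0087
time: 26.9
tool_pos: [0.5579, 0.0119, 0.1374]
eef_rot: [-0.0, 0.993, 0.117, 0.001]
contact_force: [1.0, 1.9, -0.7]
grip_width: 0.0088
time: 27.28
tool_pos: [0.5164, 0.0947, 0.136]
eef_rot: [-0.001, 0.997, 0.071, -0.001]
contact_force: [-0.1, -0.2, -1.0]
grip_width: 0.0084
t 27.27 tcp mm [516.4  94.7 136. ] xaxis yaw 8.2 tilt [-0.002  0.002 -1.   ] F [-0.1 -0.2 -1. ] w 8.4 q7 [-0.77  0.4   0.59  2.03 -0.31  0.8   0.14]
to medA [-0.92304327  0.46114241]
```

```bash
python3 -m crank '[[-0.9,0.4,-3,0,0,0,1],[-0.9,0.4,-7,0,0,0,1],[-0.9,0.4,-10,0,0,0,1],[-0.9,0.4,-11.8,0,0,0,1],[-0.9,0.4,-11.8,0,0,0,1]]' 60
python3 -c "
from h import *
pose()"
python3 -m crank '[[0,0,0,0,0,0,0.85],[0,0,0,0,0,0,0.75],[0,0,0,0,0,0,0.7],[0,0,3,0,0,0,0.7],[0,0,7,0,0,0,0.6]]' 60
python3 -m crank '[[2,-5,7,0,0,0,0.2],[4,-10,14,0,0,0,0.2],[6,-12,14,0,0,0,0.2],[6,-12,14,0,0,0,0.2]]' 60
python3 - <<'E'
from h import *
pose();s=wrist();save("w9.png",s["frame"])
E
```

```text
time: 27.9
tool_pos: [0.51, 0.0934, 0.018]
eef_rot: [0.0, 0.998, 0.067, 0.0]
contact_force: [0.7, -0.1, -1.1]
grip_width: 0.0084
t 27.9 tcp mm [510.   93.4  18. ] xaxis yaw 7.7 tilt [ 0.    -0.001 -1.   ] F [ 0.7 -0.1 -1.1] w 8.4 q7 [-0.65  0.58  0.45  2.1  -0.47  0.55  0.27]
time: 28.52
tool_pos: [0.5085, 0.0945, 0.0886]
eef_rot: [0.0, 0.998, 0.068, -0.001]
contact_force: [-0.3, -0.6, -0.5]
grip_width: 0.0343
time: 29.02
tool_pos: [0.5719, -0.0294, 0.2317]
eef_rot: [0.001, 0.998, 0.065, 0.003]
contact_force: [-0.2, 0.3, -0.3]
grip_width: 0.0684
t 29.02 tcp mm [571.9 -29.4 231.7] xaxis yaw 7.5 tilt [ 0.007 -0.001 -1.   ] F [-0.2  0.3 -0.3] w 68.4 q7 [-0.59  0.35  0.67  1.84 -0.26  1.02  0.32]
```

View pics/w9.png

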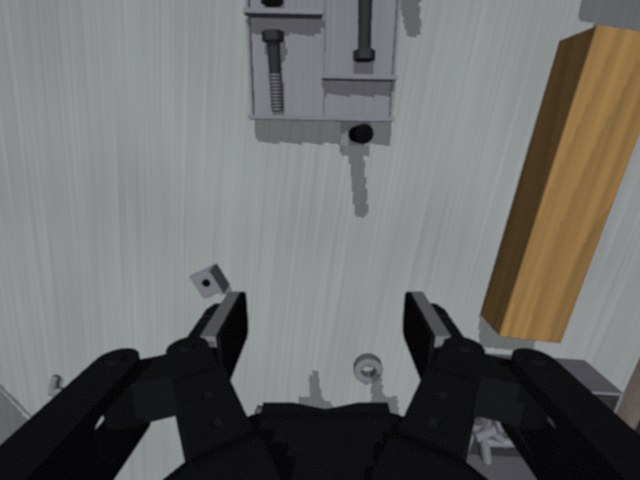

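The medium bolt lies inside its pocket, (274,30–110). The short bolt's head shows at (272,3) and the long bolt is undisturbed. Next, hover over short 2 and measure both remaining bolts.

```bash
python3 -m crank '[[-2,-5,0,0,0,-10,0.2],[-4,-10,0,0,0,-20,0.2],[-7,-15,0,0,0,-30,0.2],[-10,-20,0,0,0,-40,0.2],[-11.9,-21.6,-1,0,0,-50,0.2]]' 60
python3 -m crank '[[0,0,-1,0,0,-10,0.2],[0,0,-3,0,0,-20,0.2],[0,0,-4,0,0,-30,0.2],[0,0,-4,0,0,-40,0.2],[0,0,-4,0,0,-40,0.2]]' 60
python3 - <<'E'
from h import *
pose();s=wrist();save("w10.png",s["frame"]);np.savez("s10.npz",R=s["R"],t=s["t"],intrinsics=s["intrinsics"])
E
```

```text
time: 29.7
tool_pos: [0.448, -0.243, 0.2178]
eef_rot: [-0.0, 0.931, -0.364, -0.0]
contact_force: [1.1, 1.4, 0.7]
grip_width: 0.0682
time: 30.32
tool_pos: [0.4497, -0.2397, 0.177]
eef_rot: [0.001, 0.754, -0.656, -0.001]
contact_force: [-0.4, 0.8, -0.3]
grip_width: 0.0686
t 30.32 tcp mm [ 449.7 -239.7  177. ] xaxis yaw -82.0 tilt [-0.003  0.    -1.   ] F [-0.4  0.8 -0.3] w 68.6 q7 [-0.46  0.46  1.08  2.05 -0.51  0.94 -0.54]
```

View pics/w10.png

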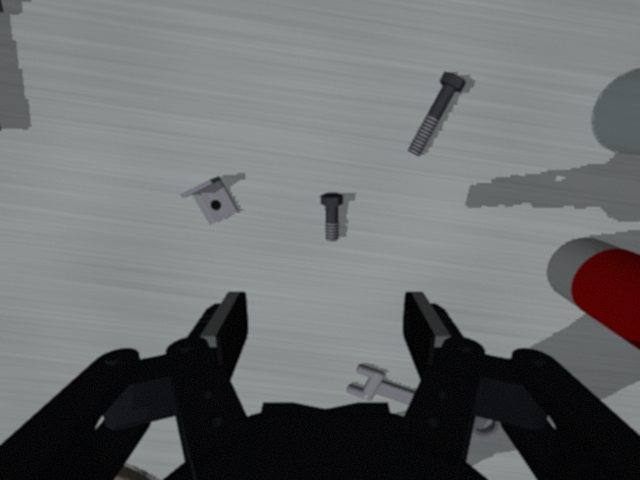

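Short 2 is at head (331,194) → tip (332,240), and medium 2 at head (454,74) → tip (415,154).

```bash
python3 - <<'E'
from h import *
s=dict(np.load("s10.npz"))
bolt(s,(332,240),(331,194),"S2");bolt(s,(415,154),(454,74),"M2")
E
```

```text
S2 len 44.0 c [ 452.3 -245.5] axis yaw head->tip -170.4 shift cm [ 0.24 -0.54]
M2 len 70.0 c [ 552.9 -319. ] axis yaw head->tip 165.0 shift cm [10.3  -7.89]
```

```bash
python3 -m crank '[[0.3,-0.55,-5,0,0,0,0.2],[0.3,-0.55,-10,0,0,0,0.2],[0.3,-0.55,-14,0,0,0,0.4],[0.3,-0.55,-17.4,0,0,0,0.5],[0.3,-0.55,-17.4,0,0,0,0.8]]' 60
python3 -m crank '[[0,0,0,0,0,0,1],[0,0,0,0,0,0,1],[0,0,0,0,0,0,1],[0,0,0,0,0,0,1]]' 60
python3 -m crank '[[0,0,4,0,0,0,1],[0,0,9,0,0,10,1],[1,4,13,0,0,20,1],[2,10,14,0,0,30,1],[3,16,14,0,0,40,1]]' 60
python3 -m crank '[[1,6,0,0,0,10,1],[2,12,0,0,0,20,1],[3,18,0,0,0,30,1],[4,24,0,0,0,40,1],[5,26,0,0,0,49,1]]' 60
python3 -m crank '[[0,0,0,0,0,0,1],[0,0,0,0,0,0,1]]' 60
python3 - <<'E'
from h import *
pose()
o=env.get_obs()["tool_pos"];print("to shortB",(np.array([.5308,.1782])-o[:2])*100)
E
```

```text
time: 31.0
tool_pos: [0.4517, -0.2456, 0.0027]
eef_rot: [0.0, 0.754, -0.656, -0.002]
contact_force: [1.1, 0.5, 0.5]
grip_width: 0.0252
time: 31.5
tool_pos: [0.454, -0.2469, 0.0049]
eef_rot: [-0.0, 0.754, -0.657, 0.001]
contact_force: [0.4, 0.3, 3.5]
grip_width: 0.0092
time: 32.12
tool_pos: [0.4841, -0.0854, 0.1456]
eef_rot: [-0.001, 0.934, -0.358, 0.001]
contact_force: [0.8, 1.3, -0.1]
grip_width: 0.0089
time: 32.75
tool_pos: [0.5327, 0.1782, 0.1441]
eef_rot: [-0.001, 0.998, 0.065, -0.0]
contact_force: [0.8, -1.1, 0.1]
grip_width: 0.0093
time: 33.0
tool_pos: [0.5328, 0.1712, 0.1442]
eef_rot: [0.0, 0.998, 0.057, -0.0]
contact_force: [-0.3, 0.2, -0.4]
grip_width: 0.0093
t 33.0 tcp mm [532.8 171.2 144.2] xaxis yaw 6.5 tilt [-0.001 -0.001 -1.   ] F [-0.3  0.2 -0.4] w 9.3 q7 [-0.88  0.44  0.58  1.95 -0.32  0.85 -0.01]
to shortB [-0.20166102  0.6982456 ]
```

```bash
python3 -m crank '[[-0.2,0.7,-4,0,0,1.2,1],[-0.2,0.7,-8,0,0,1.2,1],[-0.2,0.7,-11,0,0,1.2,1],[-0.2,0.7,-12.8,0,0,1.2,1],[-0.2,0.7,-12.8,0,0,1.2,1]]' 60
python3 -c "
from h import *
pose()"
python3 -m crank '[[0,0,0,0,0,0,0.85],[0,0,0,0,0,0,0.8],[0,0,0,0,0,0,0.8],[0,0,3,0,0,0,0.8],[0,0,7,0,0,0,0.6]]' 60
python3 -m crank '[[0,-6,6,0,0,-10,0.2],[0,-12,9,0,0,-20,0.2],[0,-18,9,0,0,-30,0.2],[0,-24,9,0,0,-40,0.2],[0,-30,9,0,0,-50,0.2]]' 60
python3 -m crank '[[0.5,-5,0,0,0,-10,0.2],[1,-11,0,0,0,-20,0.2],[1.5,-16,0,0,0,-30,0.2],[2,-19,0,0,0,-40,0.2],[2,-20,0,0,0,-50,0.2]]' 60
python3 -m crank '[[0,0,-2,0,0,-5,0.2],[0,0,-6,0,0,-10,0.2],[0,0,-6,0,0,-15,0.2],[0,0,-6,0,0,-15,0.2]]' 60
python3 - <<'E'
from h import *
pose()
o=env.get_obs()["tool_pos"];print("to M2",(np.array([.5532,-.319])-o[:2])*100)
E
```

```text
time: 33.62
tool_pos: [0.5311, 0.1785, 0.016]
eef_rot: [0.001, 0.998, 0.068, -0.0]
contact_force: [-0.2, 0.6, -0.0]
grip_width: 0.0091
t 33.62 tcp mm [531.1 178.5  16. ] xaxis yaw 7.8 tilt [-0.001 -0.001 -1.   ] F [-0.2  0.6 -0. ] w 9.1 q7 [-0.77  0.63  0.44  2.   -0.46  0.61  0.12]
time: 34.25
tool_pos: [0.5305, 0.18, 0.0865]
eef_rot: [0.0, 0.998, 0.07, -0.001]
contact_force: [0.8, 0.7, 0.5]
grip_width: 0.0332
time: 34.88
tool_pos: [0.5314, -0.1056, 0.1769]
eef_rot: [-0.001, 0.933, -0.361, 0.001]
contact_force: [2.2, 0.4, 0.3]
grip_width: 0.0686
time: 35.5
tool_pos: [0.5509, -0.3067, 0.1764]
eef_rot: [-0.0, -0.692, 0.722, -0.001]
contact_force: [-0.8, -0.0, -0.4]
grip_width: 0.0684
time: 36.0
tool_pos: [0.5512, -0.304, 0.1158]
eef_rot: [-0.0, -0.595, 0.804, 0.0]
contact_force: [0.6, -0.0, -0.1]
grip_width: 0.0682
t 36.0 tcp mm [ 551.2 -304.   115.8] xaxis yaw -107.0 tilt [-0.001 -0.    -1.   ] F [ 0.6 -0.  -0.1] w 68.2 q7 [-0.26  0.78  1.02  1.81 -0.78  1.01 -0.8 ]
to M2 [ 0.19688632 -1.50425072]
```

```bash
python3 -m crank '[[0.2,-1.5,-3,0,0,1,0.2],[0.2,-1.5,-7,0,0,1,0.3],[0.2,-1.5,-11.1,0,0,1,0.5],[0.2,-1.5,-11.1,0,0,1,0.7],[0.2,-1.5,-11.1,0,0,1,1]]' 60
python3 -m crank '[[0,0,0,0,0,0,1],[0,0,0,0,0,0,1],[0,0,0,0,0,0,1],[0,0,0,0,0,0,1]]' 60
python3 -m crank '[[0,0,4,0,0,0,1],[0,0,9,0,0,10,1],[0,4,13,0,0,20,1],[0,10,14,0,0,30,1],[0,16,14,0,0,40,1]]' 60
python3 -m crank '[[0,6,0,0,0,10,1],[0,12,0,0,0,20,1],[0,18,0,0,0,30,1],[0,23,0,0,0,40,1],[0,26,0,0,0,50,1]]' 60
python3 -m crank '[[0,0,0,0,0,10,1],[0,0,0,0,0,20,1],[0,0,0,0,0,23,1],[0,0,0,0,0,23,1],[0,0,0,0,0,23,1]]' 60
python3 - <<'E'
from h import *
pose()
o=env.get_obs()["tool_pos"];print("to medB",(np.array([.5406,.1059])-o[:2])*100)
E
```

```text
time: 36.62
tool_pos: [0.5541, -0.3201, 0.007]
eef_rot: [0.0, -0.602, 0.799, -0.001]
contact_force: [-0.6, -0.1, -0.7]
grip_width: 0.0093
time: 37.12
tool_pos: [0.5542, -0.3197, 0.0066]
eef_rot: [0.001, -0.602, 0.799, -0.001]
contact_force: [-0.3, 1.2, 7.2]
grip_width: 0.009
time: 37.75
tool_pos: [0.5538, -0.158, 0.1466]
eef_rot: [-0.001, 0.84, -0.543, 0.001]
contact_force: [1.2, 0.3, -0.4]
grip_width: 0.0089
time: 38.38
tool_pos: [0.5528, 0.1042, 0.1453]
eef_rot: [-0.0, 0.991, -0.135, -0.0]
contact_force: [0.4, -0.8, -0.6]
grip_width: 0.0087
time: 39.0
tool_pos: [0.5532, 0.1007, 0.1452]
eef_rot: [-0.0, 0.998, 0.06, 0.0]
contact_force: [0.0, 0.1, -0.5]
grip_width: 0.0087
t 39.0 tcp mm [553.2 100.7 145.2] xaxis yaw 6.9 tilt [ 0.  0. -1.] F [ 0.   0.1 -0.5] w 8.7 q7 [-0.77  0.45  0.62  1.94 -0.34  0.85  0.15]
to medB [-1.26314147  0.51671907]
```

```bash
python3 -m crank '[[-1.25,0.5,-4,0,0,1,1],[-1.25,0.5,-8,0,0,1,1],[-1.25,0.5,-11,0,0,1,1],[-1.25,0.5,-12.8,0,0,1,1],[-1.25,0.5,-12.8,0,0,1,1]]' 60
python3 -c "
from h import *
pose()"
python3 -m crank '[[0,0,0,0,0,0,0.85],[0,0,0,0,0,0,0.8],[0,0,0,0,0,0,0.8],[0,0,3,0,0,0,0.8],[0,0,7,0,0,0,0.6]]' 60
python3 -m crank '[[1,-3,6,0,0,0,0.2],[2,-5,12,0,0,0,0.2],[3,-5,15,0,0,0,0.2],[3,-5,15,0,0,0,0.2]]' 60
python3 - <<'E'
from h import *
pose();s=wrist();save("w11.png",s["frame"])
E
```

```text
time: 39.62
tool_pos: [0.5412, 0.1054, 0.0168]
eef_rot: [0.0, 0.998, 0.069, 0.0]
contact_force: [0.1, 0.5, -0.2]
grip_width: 0.0087
t 39.62 tcp mm [541.2 105.4  16.8] xaxis yaw 7.9 tilt [ 0.    -0.001 -1.   ] F [ 0.1  0.5 -0.2] w 8.7 q7 [-0.67  0.63  0.47  2.03 -0.5   0.6   0.28]
time: 40.25
tool_pos: [0.5402, 0.1058, 0.0874]
eef_rot: [0.0, 0.998, 0.07, -0.001]
contact_force: [-0.1, -0.2, 0.4]
grip_width: 0.0333
time: 40.75
tool_pos: [0.5733, 0.0555, 0.2406]
eef_rot: [-0.001, 0.998, 0.069, 0.004]
contact_force: [-0.6, 0.4, -1.0]
grip_width: 0.0684
t 40.75 tcp mm [573.3  55.5 240.6] xaxis yaw 7.9 tilt [ 0.007  0.002 -1.   ] F [-0.6  0.4 -1. ] w 68.4 q7 [-0.75  0.35  0.69  1.83 -0.26  1.04  0.19]
```

View pics/w11.png

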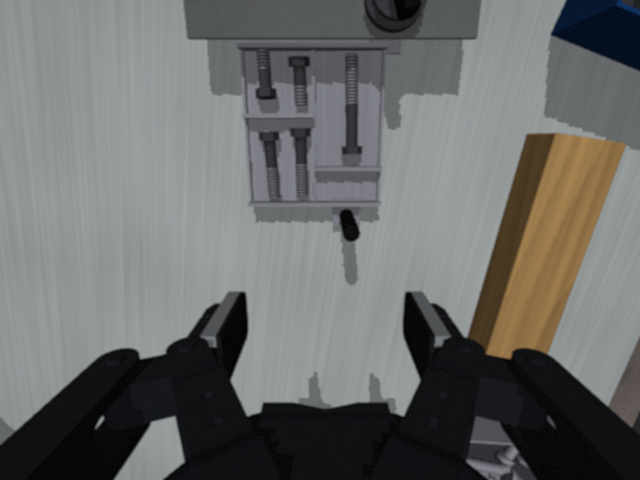

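All five bolts show in their pockets. Zooming in to check they lie flat at the stops.

```bash
python3 -m crank '[[0,0,0,0,0,0,0],[0,0,0,0,0,0,0]]' >/dev/null; python3 - <<'E'
from h import *
s=wrist();save("w12.png",s["frame"],(235,30,395,245),2.7)
t=snapshot("top");f=t["frame"];save("t12.png",f,(85,130,485,330),2)
E
```

```text
(no output)
```

View pics/w12.png

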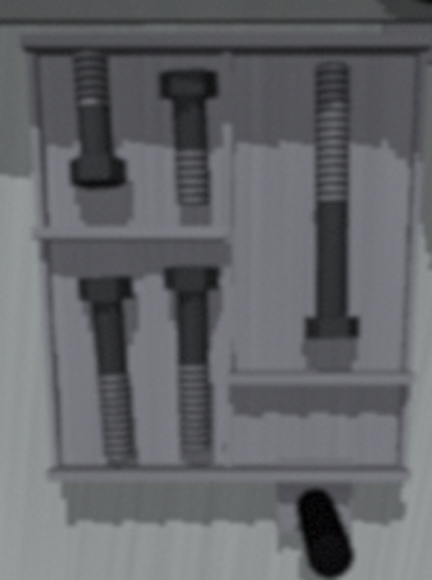

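Zoom: all five are flat and lengthwise between the stops. Short 1's tip is close to the inner stop but not on it. One last overall check from above.

```bash
python3 -m crank '[[0,5,6,0,0,0,0],[0,10,10,0,0,0,0],[-5,15,10,0,0,0,0],[-10,20,10,0,0,0,0],[-15,25,10,0,0,0,0]]'; python3 -m crank '[[-3,5,0,0,0,0,0],[-6,10,0,0,0,0,0],[-6,15,0,0,0,0,0],[-6,15,0,0,0,0,0]]'; python3 - <<'E'
from h import *
pose();t=snapshot("top");save("t13.png",t["frame"])
E
```

```text
time: 41.78
tool_pos: [0.4436, 0.2826, 0.3367]
eef_rot: [0.0, 0.998, 0.07, 0.0]
contact_force: [1.2, 1.4, -1.0]
grip_width: 0.0853
time: 42.28
tool_pos: [0.3827, 0.4353, 0.3354]
eef_rot: [0.001, 0.997, 0.073, -0.0]
contact_force: [-0.7, 0.2, 0.3]
grip_width: 0.0854
t 42.27 tcp mm [382.7 435.3 335.4] xaxis yaw 8.4 tilt [-0.001 -0.001 -1.   ] F [-0.7  0.2  0.3] w 85.4 q7 [-1.39  0.25  0.54  1.68 -0.14  1.24 -0.68]
```

View pics/t13.png

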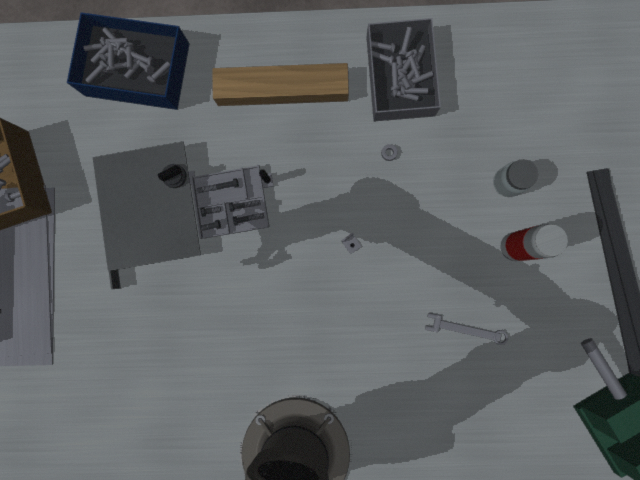

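The tray is out at (230,200) and the knob at (170,173) is turned. No loose bolts are left on the table, and the collar, bracket, can, jar and spanner are where they were. Handing in.

```bash
python3 -c "
from plant import ticket
print(ticket.close_job())"
```

```text
the job is handed in; nothing more can be done
None
```

The job is done and handed in at about 42 s on the robot's clock (limit 208 s); the hand-in reported no verdict.

- **Tray:** I swung it out by the post to the hard stop, where the force rose to about 50 N along x. The last top view shows it still out.
- **Knob:** I then turned it clockwise to its hard stop, where the moment reached about 2 N·m. It still shows turned in the last view.
- **Bolts:** Five were present: two short, two medium and one long. All five lie flat and lengthwise in their matching pockets, side by side where there are two. None slipped in the grip, and short 2 and medium 2, which I measured twice, had not moved.
- **Other things:** The collar, bracket, can, jar and spanner are where they started, as far as the last top view shows. The arm is raised clear of everything.

**Disagreements and close fits:**
- Pocket lengths measured 3–5 mm under the given sizes, and some bolts read 2–5 mm long. Both are within what the camera views can resolve.
- Short 1's tip is close to the inner end stop, and the medium bolts sit close to the stops at their ends. The zoomed view shows none of them resting on a stop.

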